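Pin the shaker's retaining bar and hold it against the sprung stop

ROBOT

A 6-joint arm with a two-finger parallel gripper is mounted at the origin on the work surface. World frame = base frame: x ahead of the robot, y to its left, z up, the work surface at z = 0. Lengths are in m, angles in rad, forces in N, time in s.
With the tool pointing down it reaches from about 0.35 to 0.85 m from the base axis. Payload 8.1 kg.
Tool frame: the origin (TCP) lies between the finger pads; the fingertips stand 11 mm ahead of it and the grasp point (between the pads) lies 8 mm behind it (ctrl.tip_extent is the distance from the TCP to the fingertips, in m); z points along the fingers, y is the direction in which the jaws open and shut (so a half turn about z gives the same grasp; the last joint's range is limited). The gripper opens to 93 mm and grips with 3 to 60 N. Pads are 15 mm wide; open, the fingers measure 128 mm over their backs; the gripper's body (75 mm by 188 mm) begins 65 mm behind the grasp point.
Start: joints at [-1.418, 0.13, 1.488, -0, 1.523, -0.085], TCP at [0.141, -0.583, 0.23] pointing down, gripper open.
Joint ranges: [-2.96, 2.96], [-0.89, 2.26], [0.02, 2.5], [-1.34, 4.48], [0, 2.73], [-2.66, 2.66]. Speed limits (rad/s): [2.39, 2.39, 2.79, 3.14, 3.14, 3.14].

INTERFACE

Orientations are given as a unit quaternion [x, y, z, w].
In Python, from bench import ctrl, capture, ticket gives the robot as it stands. Calls block until the motion is done:
- ctrl.movep(position, orientation): joint-space move of the TCP to a pose.
- ctrl.move_l(position, ori=None, vel=0.15, threshold=None): straight line of the TCP; ori=None keeps the orientation; vel is the mean speed in m/s. With threshold (N) it stops when the force on the tool has changed by that much, and returns True; else False.
- ctrl.set_joints(angles): joint-space move.
- ctrl.move_gripper(opening): finger opening in m; the grip force is fixed at half the most; returns when the fingers have stopped.
- ctrl.pause(seconds).
- ctrl.inverse_kinematics(position, orientation): joint angles nearest the present ones, or None.
- ctrl.read_state(): the state.
- capture(name): name is "scene" or "top"; returns a dict with "frame" (480x640x3 uint8, red, green, blue), "range_z" (480x640 float32, m along the optical axis (not along the pixel's ray), 0 where there is no reading), "fx", "fy", "cx", "cy" (pixels), "position" and "attitude" of the camera in the world. Camera axes: x right, y down, z forward; pixel columns grow to the right and rows downward; lengths in m; the calibration is good to about 2 mm. A picture is of the moment at which its call begins.
A pose or a line that the arm cannot do raises ctrl.IKError and nothing moves.
- ticket.job_done(): hands the job in, once; it reports no verdict.
The state is a dict: "time_s": time; "q": joint angles; "qd": joint speeds; "joint_torque": joint torques, N m; "eef_pos": TCP position; "eef_rot": TCP orientation; "force": force on the tool from outside, world axes, zero at the start; "ft_torque": the same for the moment, N m; "finger_gap": finger opening in m.
Only numpy, scipy, OpenCV 4.12 (cv2) and the standard library are available. Lean on these libraries where they do the work, as an engineer would, in place of code of your own. Each camera call takes 0.05 s, during which the arm holds its last target. There are 200 camera calls.

TASK

Take the knob-headed steel hinge pin out of the white holder block, push it fully home down through the fork and the eye of the retaining bar on the tube shaker, and let go of it. Then push the bar's free end against the sprung plunger with a steady 8 newtons or so (5 to 11 is fine), never driving the plunger to the end of its travel, and finish while still holding it there, so that a colleague can tighten the clamp screw. Leave everything else where it stands.

Things in the scene. Friction and masses are not known exactly. Their poses are not given: they have to be found in the camera images.
- pin_head (a point): Hinge pin, plain steel: a cylindrical knob head 22 mm in diameter and 26 mm tall on a shank 10 mm in diameter and 34 mm long with a chamfered tip, 90 g. It stands upright in one of the holder's three holes, its head resting on the holder's top. This point is the centre of the head, 13 mm above the head's underside; z runs up the pin.
- pin_tip (a point): Lower end of the hinge pin's shank, 47 mm below the head's centre, 34 mm below its underside.
- holder: White plastic block, fixed, 160 x 56 mm and 50 mm high, origin under its centre, long along its x. Three holes in a row at x = -50, 0 and +50 mm hold, in any order, the hinge pin, a small orange-capped tube and a nut driver with a black handle.
- fork_hole (a point): Mouth of the vertical 13.5 mm pin hole in the top face of the steel fork on the shaker, 112 mm above the table. Below it: upper lug 10 mm, 15 mm gap holding the bar's eye with its hole in line, lower lug 12 mm; lugs 44 x 60 mm, reaching 22 mm from the hole on three sides. Fully home, the pin's head sits on this face (head centre 13 mm above). Axes as the shaker's.
- shaker: Tube shaker, fixed: white base, aluminium platform 240 x 300 mm, top 75 mm above the table; origin under its centre; the plunger is pressed towards its +x, z up. In its frame (mm): fork hole (30, 110), plunger's nose at rest (16, -30), clamp post with thumbscrew, 55 mm tall over the platform, (30, -104).
- bar_eye (a point): Centre of the retaining bar's eye (28 x 28 x 14 mm, hole 13.5 mm), inside the fork. The bar, loose, aluminium, 160 g, runs 190 mm from here along its own -y; from 40 mm on it is 12 mm wide and 24 mm tall, underside 12 mm and top 36 mm above the platform. It starts swung 0.1 to 0.35 rad away from the plunger and turns about the pin.
- bar_press (a point): Point on the bar's centre line, half-way up, 140 mm from the eye's axis: where the plunger meets it, 99 mm above the table. Push on the side face away from the plunger, 6 mm from this line, in the shaker's +x.
- plunger_nose (a point): Tip of the plunger's rounded black rubber nose (24 mm in diameter), which faces the shaker's -x, 99 mm above the table, 140 mm from the fork hole along the shaker's -y. When the bar lies parallel to the shaker's y, the plunger is pressed in by about 20 mm.
- plunger (a joint): Travel of the sprung plunger in m: 0 at rest, grows as it is pressed in towards the shaker's +x, 0.040 is the end of its travel. Spring 400 N/m without preload: 0.020 m is 8 N.
- beaker: Glass beaker, 64 mm wide, 75 mm tall; origin at its underside. Leave it alone.
- bottle: Amber bottle, 60 mm wide, 130 mm tall; origin at its underside. Leave it alone.
- jar: White jar, 60 mm wide, 70 mm tall; origin at its underside. Leave it alone.
- insert: Teal rotor insert, block 75 x 75 x 50 mm with four holes; origin at its underside. Leave it alone.
- wrench: Steel wrench lying flat; origin at its underside. Leave it alone.
- tube: Small glass tube in the holder, orange cap 17 mm wide and 18 mm tall over the holder's top; origin at the cap's underside. Leave it alone.
- driver: Nut driver in the holder, black handle 20 mm wide, 55 mm tall over the holder's top; origin at the handle's underside. Leave it alone.
Mind the look-alikes: they are no part of the job. Of the things that look like the part that bears bar_eye, the largest one is meant.

How it is judged:
On the way, in this order (a step that is already met when the one before it is completed fails the run):
1. the pin is fully home through fork and eye, and let go (z of pin_tip in the frame of fork_hole below -0.0315 m and horizontal distance between each of pin_head, pin_tip and fork_hole below 0.004 m and horizontal distance between bar_eye and fork_hole below 0.006 m and contact force between each of the arm, the fingers and pin below 0.3 N), for 0.2 s.
2. the robot presses the bar against the plunger within the force band (contact force between bar and plunger between 4.5 and 11.5 N and value of joint plunger between 0.011 and 0.029 m and contact force between any of the fingers, the arm and bar above 1.5 N), for 0.5 s.
At the end, for the whole second after the job is handed in: Pin home (head within 2.5 mm of the fork, within 4 mm of the hole's axis, eye within 6 mm of it) and not touched by the robot; the robot still presses the bar, which is at rest and pushes on the plunger with 4.5 to 11.5 N (plunger in by 11 to 29 mm) (all of step 1 and all of step 2 and linear speed of bar below 0.02 m/s); the arm keeps its last pose, push and grip.
It fails at once if the plunger is driven to the end of its travel (value of joint plunger above 0.0385 m).
It fails at once if something else on the table is moved more than 30 mm (distance of any of beaker, bottle, jar, insert, wrench, tube, driver from where it was at the start of the episode above 0.03 m).
It also fails if it takes over 58 s, if anything falls off the work surface, if the arm or the gripper's body presses on something with over 40 N, if the wrist force passes 120 N, or if a joint passes its speed limit or range.

## Working session

There is one attempt and no reset: what is moved stays moved. The work goes in short steps, each a Python script; the robot and the scene stay as the last script left them, time stands still between calls to the robot, and variables do not carry over. Pictures are saved under pics/ and viewed, about 8 in all and at most 12, crops included, and the job is handed in when it is done.

```bash
mkdir -p pics; ls; cat > h.py <<'E'
import numpy as np, cv2
from scipy.spatial.transform import Rotation as R
from bench import ctrl, capture, ticket
def snap(n,f):
    c=capture(n); np.savez('pics/%s.npz'%f,**c)
    cv2.imwrite('pics/%s.png'%f,c['frame'][:,:,::-1]); return c
def cloud(c):
    v,u=np.mgrid[:480,:640]; z=c['range_z']
    P=np.dstack([(u-c['cx'])/c['fx']*z,(v-c['cy'])/c['fy']*z,z])
    a=np.array(c['attitude'],float)
    M=R.from_quat(a).as_matrix() if a.size==4 else a.reshape(3,3)
    return P@M.T+np.array(c['position'])
E
python3 - <<'E'
from h import *
for n in('top','scene'):
    c=snap(n,n+'0'); print(n,c['position'],c['attitude'],c['fx'],c['cx'],c['cy'])
    P=cloud(c); print(P[240,320],P[400,100],P[400,540])
print(ctrl.read_state())
E
```

```text
pics
top [ 0.44871909 -0.01035359  1.36611498] [-0.69734867  0.71618121 -0.01986097  0.01987094] 592.1398112525434 321.20131066103744 239.54592321663344
[ 0.52046716 -0.00865302  0.07420502] [0.17343937 0.50144026 0.00097708] [ 0.14607465 -0.50038791 -0.00303234]
scene [1.18079931 0.05643464 0.80096943] [ 0.62552676  0.69043602 -0.26163527 -0.25211379] 447.8593542248812 326.0294418026326 240.2832760763109
[0.54827135 0.00081075 0.11114229] [ 8.81984323e-01 -3.64528739e-01  8.00957554e-04] [0.83992673 0.39800565 0.08039254]
{'time_s': 0.1, 'q': array([-1.41840635e+00,  1.31086811e-01,  1.48919334e+00,  3.98205563e-06,
        1.52303242e+00, -8.53923586e-02]), 'qd': array([ 0.00036635, -0.00223881, -0.00238248,  0.00028398,  0.00050019,
        0.00034917]), 'joint_torque': array([ 6.03680710e-04, -5.61342752e+01, -4.93095911e+01,  7.68982200e-02,
        2.91781453e-02, -7.45971988e-05]), 'eef_pos': array([ 0.14127737, -0.58259668,  0.22867905]), 'eef_rot': array([ 9.92940411e-01,  1.18611133e-01, -2.68146359e-05, -8.59542603e-04]), 'force': array([0.95695316, 1.06531957, 0.05695771]), 'ft_torque': array([-0.03046419,  0.02859428,  0.0273442 ]), 'finger_gap': 0.09304432266473897}
```

View pics/top0.png

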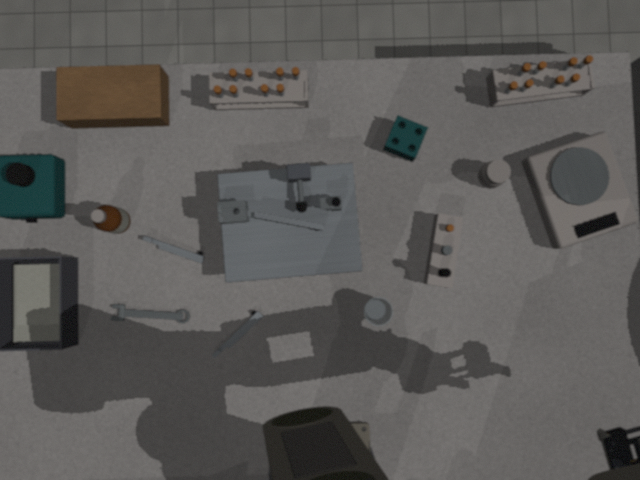

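View pics/scene0.png

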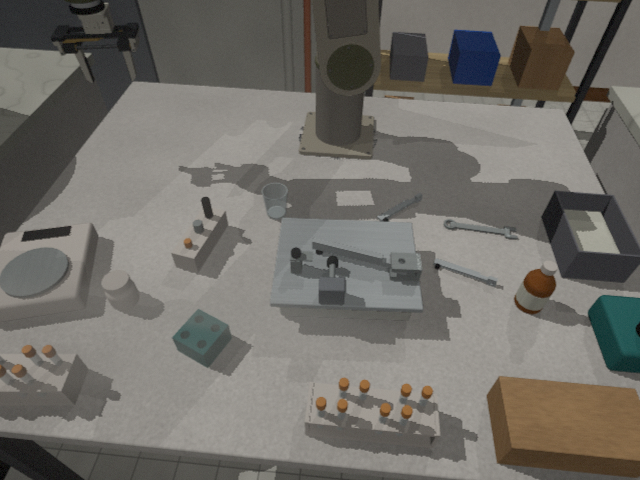

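The top view shows image up as +x and image left as +y. The shaker platform is at (290,220), with the fork at (233,211), the bar running from (250,215) to (320,229), the plunger nose at (301,207) and the clamp post at (335,203).

- **Holder:** the holes hold the orange tube at (449,227), a grey steel head at (446,250) and the black driver at (444,272).
- **Pin look-alikes:** orange tube (449,227), black driver (444,272), clamp-screw post (335,203) and plunger nose (301,207). I choose the steel head at (446,250).
- **Bar look-alikes:** the loose rods at (240,330) and (170,248).

Next I'll measure these and take a close crop.

```bash
python3 - <<'E'
from h import *
for n in('top','scene'):
    c=dict(np.load('pics/%s0.npz'%n)); P=cloud(c); X,Y,Z=P[...,0],P[...,1],P[...,2]
    ok=c['range_z']>0
    def rect(m,name):
        Q=P[m]
        if len(Q)<5: print(n,name,len(Q));return
        r=cv2.minAreaRect((Q[:,:2]*1000).astype(np.float32)); print(n,name,len(Q),'med',Q.mean(0).round(4),'rect',np.round(r[0],1),np.round(r[1],1),round(r[2],2))
    roi=ok&(X>.35)&(X<.75)&(Y>-.12)&(Y<.25)
    rect(roi&(abs(Z-.075)<.006),'platform')
    f=roi&(abs(Z-.112)<.005)
    nl,L,st,ce=cv2.connectedComponentsWithStats(f.astype(np.uint8))
    for i in range(1,nl):
        if st[i,4]>15: rect(L==i,'z112 comp px%s'%ce[i].round())
    h=ok&(X>.38)&(X<.60)&(Y<-.2)&(Y>-.38)
    rect(h&(abs(Z-.05)<.006),'holder')
    for a,b,nm in((.06,.072,'cap'),(.072,.082,'pinhead'),(.095,.115,'driver')): rect(h&(Z>a)&(Z<b),nm)
a=cv2.imread('pics/top0.png'); b=cv2.imread('pics/scene0.png')
A=cv2.resize(a[150:290,210:370],(800,700))[:, :]
B=cv2.resize(a[205:290,405:475],None,fx=4,fy=4); C=cv2.resize(b[185:275,165:245],None,fx=4,fy=4)
A=cv2.resize(a[155:290,210:370],(400,338))
D=cv2.resize(b[225:310,265:430],(400,206))
out=np.zeros((600,800,3),np.uint8); out[:338,:400]=A; out[340:546,:400]=D
out[:250,400:]=np.pad(cv2.resize(B,(206,250)),((0,0),(0,194),(0,0))); out[252:552,400:667]=cv2.resize(C,(267,300))
cv2.imwrite('pics/crop1.png',np.clip(out*1.8,0,255).astype(np.uint8))
E
```

```text
top platform 12682 med [0.555  0.0541 0.0754] rect [512.8  47.1] [340.6 316. ] 3.29
top z112 comp px[329. 203.] 111 med [ 0.597  -0.0305  0.1143] rect [597.3 -33. ] [28.7 42.9] 4.57
top z112 comp px[232. 211.] 536 med [0.5849 0.177  0.1124] rect [585.2 176.9] [43.8 60.6] 3.48
top z112 comp px[301. 206.] 71 med [0.593  0.0299 0.1104] rect [592.9  30.8] [21.1 20.9] 68.28
top z112 comp px[289. 221.] 385 med [0.5616 0.0565 0.1117] rect [561.6  56.7] [149.7  12.4] 78.09
top holder 1553 med [ 0.4933 -0.2852  0.0502] rect [ 492.2 -286. ] [ 58.1 160.3] 78.8
top cap 66 med [ 0.5197 -0.2888  0.0672] rect [ 492.5 -280.7] [ 14.4 116.4] 73.64
top pinhead 84 med [ 0.4882 -0.2842  0.0768] rect [ 485.1 -284.3] [ 20.4 100. ] 79.99
top driver 72 med [ 0.4431 -0.2754  0.104 ] rect [ 443.5 -275.7] [19. 17.] 88.65
scene platform 9619 med [0.5745 0.0569 0.075 ] rect [513.8  48. ] [344.5 317.9] 3.36
scene z112 comp px[348. 248.] 394 med [0.5649 0.0602 0.1107] rect [563.   59.2] [149.4  16.3] 77.36
scene z112 comp px[303. 257.] 152 med [ 0.6026 -0.0288  0.1146] rect [599.5 -31.4] [27.4 47.5] 11.3
scene z112 comp px[406. 262.] 535 med [0.5886 0.1794 0.1119] rect [587.4 179.6] [46.6 61. ] 3.36
scene z112 comp px[333. 259.] 60 med [0.597  0.0316 0.1097] rect [596.8  31.9] [18.2 20.1] 84.44
scene z112 comp px[332. 294.] 78 med [0.6835 0.0362 0.112 ] rect [683.5  37. ] [ 4.8 49. ] 5.13
scene holder 1075 med [ 0.5049 -0.2815  0.0497] rect [ 493.1 -283.6] [ 59.4 163. ] 78.29
scene cap 121 med [ 0.5061 -0.2829  0.0664] rect [ 495.7 -282.1] [ 21.  111.9] 74.93
scene pinhead 85 med [ 0.4803 -0.2792  0.0759] rect [ 473.5 -278.3] [21.3 66.9] 72.62
scene driver 60 med [ 0.4469 -0.2721  0.1025] rect [ 444.6 -273.6] [19.1 17.7] 41.82
```

View pics/crop1.png

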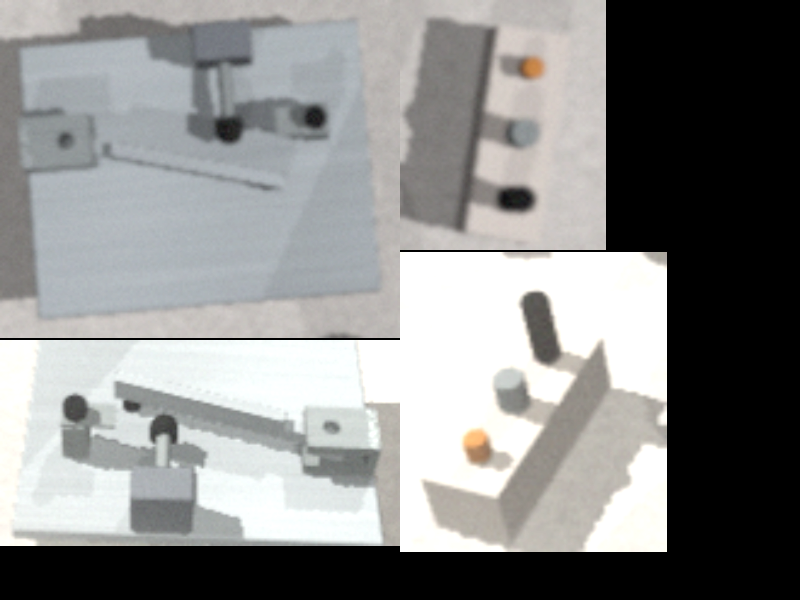

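The crop confirms the steel knob in the middle hole, and the fork hole towards the fork's -y end. Fork rectangle plus 8 mm offset gives a hole at about (0.586, 0.169). The bar line independently gives the eye at (0.585, 0.169), so they agree. Next I'll refine both points and grasp.

```bash
cat >> h.py <<'E'
def quat(deg):
    t=np.deg2rad(deg); y=np.array([np.cos(t),np.sin(t),0]); z=np.array([0,0,-1.])
    return R.from_matrix(np.c_[np.cross(y,z),y,z]).as_quat()
def onplane(c,u,v,z):
    a=np.array(c['attitude']); d=R.from_quat(a).apply([(u-c['cx'])/c['fx'],(v-c['cy'])/c['fy'],1]); p=np.array(c['position'])
    return p+d*(z-p[2])/d[2]
def blob(c,xy,z0,z1,r):
    P=cloud(c); m=(P[...,2]>z0)&(P[...,2]<z1)&(np.hypot(P[...,0]-xy[0],P[...,1]-xy[1])<r)
    Q=P[m]; cc,s,_=cv2.minAreaRect((Q[:,:2]*1000).astype(np.float32)); return np.array(cc)/1000,Q.mean(0),np.array(s)
def st():
    s=ctrl.read_state(); print('t %.1f'%s['time_s'],'tcp',s['eef_pos'].round(4),'F',s['force'].round(2),'gap',round(s['finger_gap'],4)); return s
E
python3 - <<'E'
from h import *
est=[]
for n in('top','scene'):
    c=dict(np.load('pics/%s0.npz'%n))
    b=blob(c,(.491,-.285),.072,.083,.02); print(n,'head',b); est.append(b[0])
    P=cloud(c); g=c['frame'].mean(2); P0=np.array([.586,.170])
    V,U=np.mgrid[:480,:640]
    W=onplane(c,0,0,.112)
    k=np.array([[onplane(c,u,v,.112)[:2] for u in range(200,440)] for v in range(190,290)])
    d=np.hypot(k[...,0]-P0[0],k[...,1]-P0[1]); gg=g[190:290,200:440]
    ref=np.median(gg[(d<.018)&(d>.011)]); w=np.clip(ref-gg-8,0,None)*(d<.011)
    print(n,'hole',(k*w[...,None]).sum((0,1))/w.sum(),ref,w.max(),(w>0).sum())
p=np.mean(est,0); print('pin',p)
q=quat(-101.2)
st(); ctrl.movep([p[0],p[1],.15],q); ctrl.move_l([p[0],p[1],.0655],vel=.08,threshold=8); st()
ctrl.move_gripper(0.0); st()
ctrl.move_l([p[0],p[1],.16],vel=.1); st()
snap('scene','grasp'); a=cv2.imread('pics/grasp.png')
cv2.imwrite('pics/graspc.png',cv2.resize(a[130:280,140:290],None,fx=4,fy=4))
E
```

```text
top head (array([ 0.49198108, -0.28551355]), array([ 0.49171835, -0.28551185,  0.07678206]), array([20.29912758, 20.24308014]))
top hole [0.5861987  0.16920981] 83.66666666666667 35.00000000000001 50
scene head (array([ 0.49415759, -0.28256171]), array([ 0.49404302, -0.2830061 ,  0.07526119]), array([20.46754837, 20.12755966]))
scene hole [0.58691198 0.16954957] 120.0 47.0 41
pin [ 0.49306934 -0.28403763]
t 0.1 tcp [ 0.1413 -0.5826  0.2287] F [0.96 1.07 0.06] gap 0.093
t 3.0 tcp [ 0.4936 -0.2844  0.0663] F [-0.05 -0.77 -0.21] gap 0.093
t 4.1 tcp [ 0.4931 -0.2841  0.0655] F [ 0.66 -0.58  0.03] gap 0.021
t 5.2 tcp [ 0.4926 -0.2837  0.159 ] F [-0.76  0.27 -0.84] gap 0.0209
```

View pics/graspc.png

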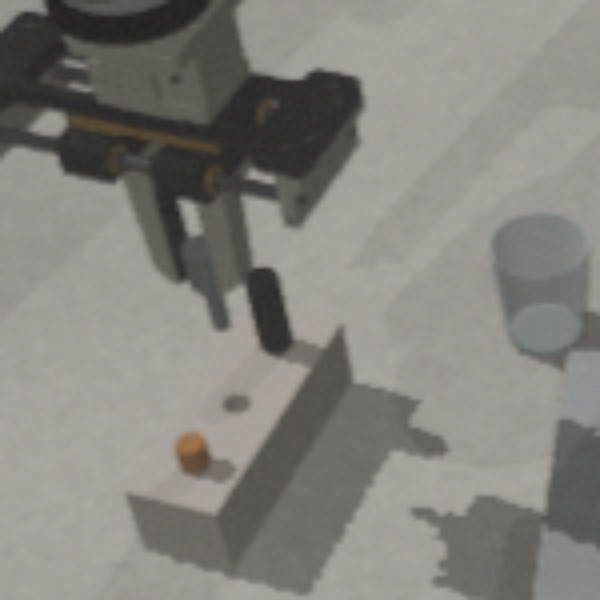

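The pin is held: gap 21 mm, shank straight below the fingers, and the middle hole at (236,403) in the crop is empty. Next I'll carry it to just above the fork and check the alignment.

```bash
python3 - <<'E'
from h import *
q=quat(-101.2); h=np.array([.5865,.1693])
ctrl.movep([.4926,-.2837,.21],q); ctrl.movep([*h,.21],q); ctrl.move_l([*h,.168],vel=.1); s=st()
c=snap('scene','hover'); P=cloud(c)
m=(np.hypot(P[...,0]-h[0],P[...,1]-h[1])<.016)&(P[...,2]>.114)&(P[...,2]<.148)
for lo in(.114,.124,.132,.140):
    k=m&(P[...,2]>lo)&(P[...,2]<lo+.01); v,u=np.nonzero(k)
    if len(u):
        print(lo,len(u),'px',u.mean().round(2),v.mean().round(2),P[k].mean(0).round(4))
        # axis = surface mean pushed back along horizontal view dir by ~r*pi/4
        d=P[k].mean(0)[:2]-np.array(c['position'])[:2]; d/=np.linalg.norm(d); print('axis',P[k].mean(0)[:2]+.0039*d)
a=cv2.imread('pics/hover.png'); cv2.imwrite('pics/hoverc.png',cv2.resize(a[200:300,350:450],None,fx=6,fy=6))
E
```

```text
t 7.8 tcp [0.5864 0.169  0.1678] F [ 0.67  0.95 -0.99] gap 0.0213
0.114 12 px 402.83 260.58 [0.5916 0.1716 0.1175]
axis [0.58778326 0.1723182 ]
0.124 17 px 403.0 256.41 [0.5902 0.1703 0.1285]
axis [0.58640643 0.17103546]
0.132 18 px 403.72 253.61 [0.5903 0.1705 0.1371]
axis [0.58644603 0.1712025 ]
0.14 12 px 404.25 251.58 [0.5902 0.1706 0.1431]
axis [0.58639587 0.17133821]
```

View pics/hoverc.png

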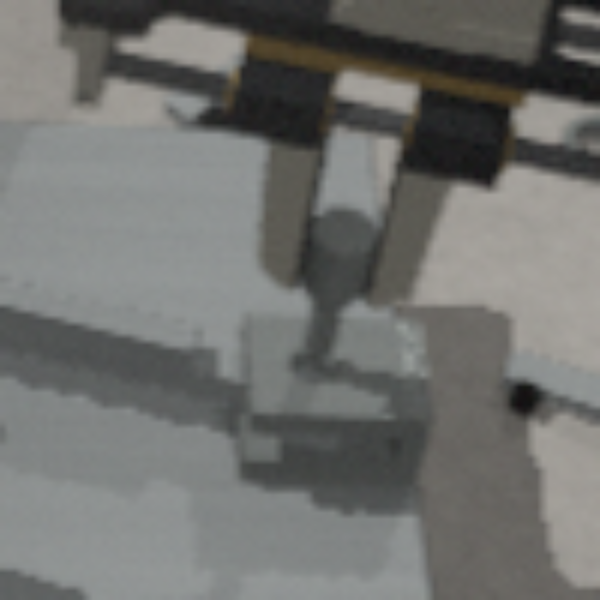

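The scene camera shows the pin about 2 mm to the +y side of the hole: shank at column 402.5 (crop (316,350)), hole at about 401.4 (crop (305,360)). I'll shift by that amount, then lower with a force stop and a small search if it catches.

```bash
cat > ins.py <<'E'
from h import *
h=np.array([.5867,.1677])
offs=[(0,0),(0,1.3),(0,-1.3),(1.3,0),(-1.3,0),(1.3,1.3),(-1.3,1.3),(1.3,-1.3),(-1.3,-1.3),(0,2.6),(0,-2.6),(2.6,0),(-2.6,0)]
for o in offs:
    t=h+np.array(o)/1000
    ctrl.move_l([*t,.1635],vel=.04)
    hit=ctrl.move_l([*t,.154],vel=.03,threshold=7); s=st(); print(o,hit)
    if s['eef_pos'][2]<.1565: break
    if s['time_s']>30: break
E
python3 ins.py
```

```text
t 8.6 tcp [0.5864 0.1677 0.1536] F [ 0.18  0.15 -0.81] gap 0.0214
(0, 0) False
```

```bash
python3 - <<'E'
from h import *
h=np.array([.5867,.1677])
hit=ctrl.move_l([*h,.1255],vel=.03,threshold=8); s=st(); print(hit)
E
```

```text
t 9.4 tcp [0.5863 0.1676 0.1274] F [-0.61 -0.77  4.84] gap 0.0214
True
```

It stopped at z 0.1274, and fully home was predicted at 0.1275. Now I'll release, lift and check.

```bash
python3 - <<'E'
from h import *
ctrl.move_gripper(.06); ctrl.pause(.3); st()
ctrl.move_l([.5864,.1676,.20],vel=.12)
q=quat(-86.6); ctrl.movep([.49,.05,.20],q); ctrl.move_gripper(0.0); s=st()
for n in('top','scene'):
    c=snap(n,n+'2'); 
    try: print(n,blob(c,(.587,.169),.132,.148,.02))
    except Exception as e: print(e)
b=cv2.imread('pics/scene2.png'); cv2.imwrite('pics/s2.png',cv2.resize(b[170:320,260:450],None,fx=4,fy=4))
E
```

```text
t 10.6 tcp [0.5856 0.1674 0.1264] F [-0.21  0.41 -0.13] gap 0.0598
t 13.0 tcp [0.49 0.05 0.2 ] F [ 0.31 -1.03  0.06] gap 0.0001
top (array([0.59248193, 0.16720502]), array([0.59221725, 0.16731773, 0.13911662]), array([19.18335152,  4.89342594]))
scene (array([0.58841028, 0.16994753]), array([0.58913518, 0.16963047, 0.13719657]), array([20.56336784, 21.04018211]))
```

View pics/s2.png

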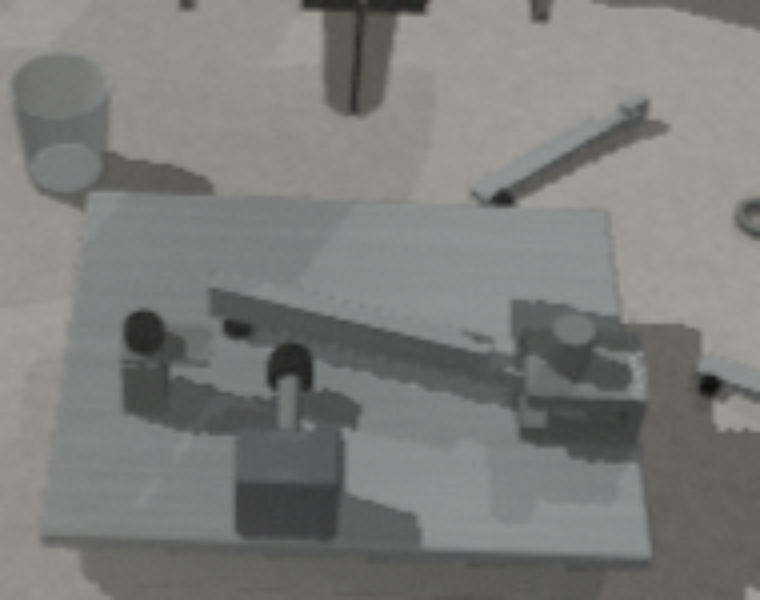

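The pin is home: the knob sits flush on the fork at crop (575,345), with head top measured at 0.137–0.139 (0.138 expected). Next I'll push the bar in force-checked steps.

```bash
cat >> h.py <<'E'
xs=np.array([np.cos(.0594),np.sin(.0594)]); ys=np.array([-xs[1],xs[0]])
B=np.array([.5864,.1676])-.140*ys
def pt(d,z=.101): return [*(B+d*xs),z]
def push(k=10):
    f=[]
    for _ in range(k): f.append(ctrl.read_state()['force'][:2]@xs); ctrl.pause(.02)
    return -np.mean(f)
E
python3 - <<'E'
from h import *
q=quat(-86.6)
ctrl.movep(pt(-.085,.16),q); ctrl.move_l(pt(-.085),vel=.1); ctrl.pause(.3); f0=push(); st(); print('f0',f0)
for d in(-.06,-.05,-.04,-.035,-.030,-.026,-.022):
    ctrl.move_l(pt(d),vel=.04,threshold=9); ctrl.pause(.1); f=push()-f0; a=(ctrl.read_state()['eef_pos'][:2]-B)@xs; print(d,a.round(4),f.round(2))
    if f>7: break
st(); snap('scene','p'); b=cv2.imread('pics/p.png'); cv2.imwrite('pics/pc.png',cv2.resize(b[170:320,260:450],None,fx=4,fy=4))
E
```

```text
t 14.7 tcp [0.51   0.0228 0.1012] F [-0.37 -0.07 -0.08] gap 0.0007
f0 0.0664442135487906
-0.06 -0.0601 -0.14
-0.05 -0.05 0.0
-0.04 -0.0401 0.18
-0.035 -0.0351 1.07
-0.03 -0.0302 2.87
-0.026 -0.0262 4.1
-0.022 -0.0224 5.31
t 19.1 tcp [0.5723 0.0265 0.1008] F [-4.86 -3.07 -1.32] gap 0.0006
```

View pics/pc.png

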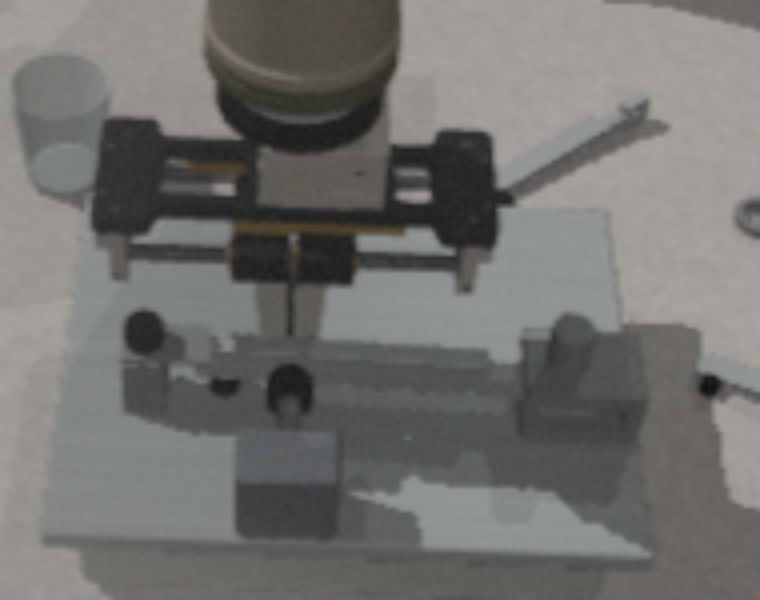

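The bar has met the plunger nose at crop (290,385), force is rising as the spring should, and the knob is still seated on the fork. I'll go on to about 7.5 N and measure the bar angle.

```bash
python3 - <<'E'
from h import *
f0=.066
for d in(-.018,-.0155):
    ctrl.move_l(pt(d),vel=.02,threshold=6); ctrl.pause(.3); f=push()-f0; a=(ctrl.read_state()['eef_pos'][:2]-B)@xs; print(d,a.round(4),f.round(2))
st(); ctrl.pause(.6)
n0=None
for n in('scene0','scene'):
    c=dict(np.load('pics/scene0.npz')) if n=='scene0' else snap('scene','q')
    P=cloud(c); D=P[...,:2]-np.array([.5864,.1676]); x=D@xs; y=D@ys; Z=P[...,2]
    m=(abs(Z-.111)<.004)&(y<-.045)&(y>-.185)&(x<.015)&(x>-.06)&(abs(y+.14)>.025)
    print(n,'bar top fit',m.sum(),np.polyfit(y[m],x[m],1) )
    k=(c['frame'].max(2)<45)&(abs(y+.14)<.014)&(x>-.03)&(x<.06)&(Z>.1)&(Z<.115)
    print('nose',k.sum(),x[k].mean(),np.percentile(x[k],[5,95]))
    print('head',blob(c,(.587,.169),.132,.148,.02) if n=='scene' else '')
b=cv2.imread('pics/q.png'); cv2.imwrite('pics/qc.png',cv2.resize(b[170:320,260:450],None,fx=4,fy=4))
E
```

```text
-0.018 -0.0188 6.48
-0.0155 -0.0166 7.82
t 20.8 tcp [0.5782 0.0264 0.1005] F [-7.3  -5.12  0.77] gap 0.0005
scene0 bar top fit 240 [ 0.17916677 -0.00586331]
nose 55 0.004128841820341757 [-0.00383194  0.00895277]
head 
scene bar top fit 241 [0.00148968 0.00232499]
nose 77 0.022733893946554683 [0.01415849 0.02834859]
head (array([0.58769733, 0.17009471]), array([0.58913587, 0.16965391, 0.13743448]), array([20.78177071, 20.68468475]))
```

View pics/qc.png

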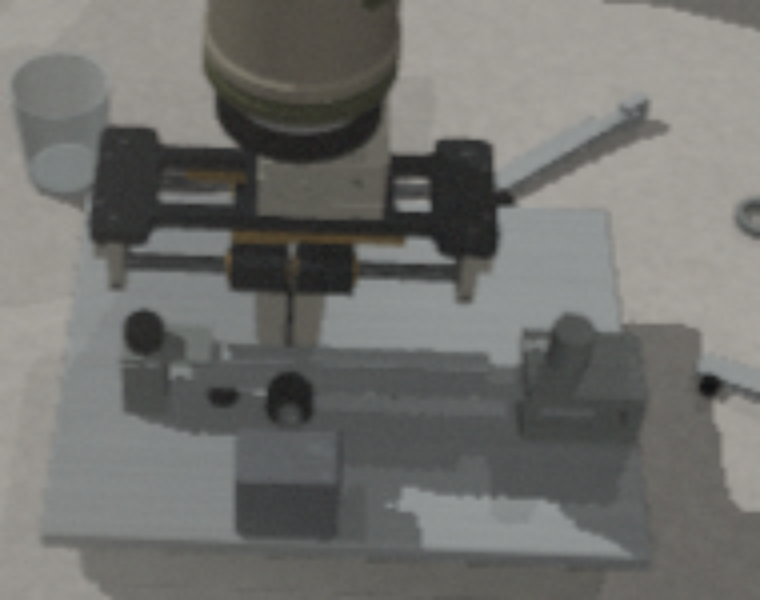

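Everything agrees: the bar is parallel to the shaker's y (0.0015 rad), the nose is in 18.6 mm and the push is 7.8 N. The picture shows the bar on the nose at (290,397) and the pin head on the fork at (572,345). I'll make one steadiness check and hand in.

```bash
python3 - <<'E'
from h import *
ctrl.pause(.5); print(push()-.066); st(); ticket.job_done()
E
```

```text
7.6875870255601315
t 22.1 tcp [0.5782 0.0265 0.1005] F [-7.81 -4.03  0.02] gap 0.0005
the job is handed in; nothing more can be done
```

The hinge pin is fully home through the fork and the bar's eye, released and untouched. The robot is holding the bar against the plunger at about 7.7 N, and I handed the job in at 22 s; no verdict is reported.

- **Pin:** I took it from the holder's middle hole, and it entered the fork on the first try. It stopped at a tool height of 127.4 mm, against 127.5 mm predicted for fully home. Later images put the head's top at 137–139 mm, where 138 mm is expected.
- **Push:** the steady force read 7.7–7.8 N. The bar lies parallel to the shaker's y to within 0.0015 rad, which means about 20 mm of plunger travel. The nose measured 18.6 mm in, so about 7.4 N.
- **Other objects:** the final picture covers only the shaker area, and nothing there looked moved. I did not re-measure the objects beyond it.

Some measurements disagreed:
- **Camera offset:** the two cameras differed by 2–3 mm. I corrected this by comparing the held pin with the hole in one image.
- **Sideways force:** the tool also reads 4–5 N along the bar, which I take to be friction at the fingers.
- **Stiffness:** the force rose about 0.3 N per mm early in the push, below the spring's 0.4 N per mm. The final force and travel agree with the spring.

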